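# Butt a row of castings in the filing rail and shut the keeper

### The arm

A 6-joint arm with a two-finger parallel gripper is mounted at the origin on a cart in front of the work surface, level with it; the furniture and walls round the work are solid. World frame = base frame: x ahead of the robot, y to its left, z up, the work surface at z = 0. Lengths are in m, angles in rad, forces in N, time in s.
With the tool pointing down it reaches from about 0.35 to 0.85 m from the base axis. Payload 8.1 kg.
Tool frame: the origin (TCP) lies at the very end of the fingers, on their centre line; the grasp point (between the pads) lies 19 mm behind it; z points along the fingers, y is the direction in which the jaws open and shut (so a half turn about z gives the same grasp; the last joint's range is limited). The gripper opens to 93 mm and grips with 3 to 60 N. Pads are 15 mm wide; open, the fingers measure 128 mm over their backs; the gripper's body (75 mm by 188 mm) begins 65 mm behind the grasp point.
Start: joints at [1.126, 0.13, 1.488, -0, 1.523, -0.085], TCP at [0.211, 0.562, 0.219] pointing down, gripper open.
Joint ranges: [-2.96, 2.96], [-0.89, 2.26], [0.02, 2.5], [-1.34, 4.48], [0, 2.73], [-2.66, 2.66]. Speed limits (rad/s): [2.39, 2.39, 2.79, 3.14, 3.14, 3.14].

### API

Orientations are given as a rotation vector (axis times angle).
In Python, from plant import robot gives the robot as it stands.
- The arm moves only by the shell command python3 -m inch 'ROWS' [FORCE]. ROWS is JSON, a list that holds one entry, the list of rows, each a list of 7 numbers: the shift along the tool's x, y, z in cm, then the turn, a rotation vector about the tool's x, y, z in degrees, then the gripper command: -1 is fully open, 1 is shut, values between are in proportion. A call has 1 to 5 rows; each row shifts and turns the commanded pose from where the row before left it, along the tool's axes as they then stand; what a row does not reach is not made up. A row lasts 1/10 s, in which the tool goes at most 50 mm and 8.59 degrees, less where a joint would pass 70% of its speed; a pose out of reach is approached as far as the arm can. A call with a gripper value outside its range is refused whole. The fingers move at their own pace and stop on an object; FORCE is the grip in N (left out, the last holds). Time passes only in rows, so rows that do not move let the fingers close. It gives the time, the measured TCP pose, the force and the opening at its end, in the units of the state.
- robot.read_state(): the state, without advancing time (a new reading comes with each control period).
- robot.read_camera(name): name is "scene" or "top"; returns a dict with "image" (384x512x3 uint8, blue, green, red), "K" (3x3 intrinsics, pixels), "R" (3x3) and "t" (3): a world point X has camera coordinates R X + t. Camera axes: x right, y down, z forward; pixel columns grow to the right and rows downward; lengths in m; the calibration is good to about 2 mm. A picture is of the moment at which its call begins. There is no depth.
- robot.close_job(): hands the job in, once; it reports no verdict.
The state is a dict: "t": time; "q": joint angles; "dq": joint speeds; "joint_torque": joint torques, N m; "tool_pos": TCP position; "orientation": TCP orientation; "force": force on the tool from outside, world axes, zero at the start; "wrist_torque": the same for the moment, N m; "opening": finger opening in m.
Only numpy, scipy, OpenCV 4.12 (cv2) and the standard library are available. Lean on these libraries where they do the work, as an engineer would, in place of code of your own. Each camera call takes 0.05 s, during which the arm holds its last target. There are 200 camera calls.

### The job

Five brass castings stand in the channel of the filing rail, waiting to have their sprue stubs filed off. Push the row along the channel as one train until it is hard up against the end stop, all five touching, then push the keeper bar round until it lies fully across the channel behind the last casting, against its stop pin. Do it all with the fingertips, without lifting or tipping any casting, and leave the file, the pliers, the beeswax and the small cup where they lie.

Things in the scene. Friction and masses are not known exactly. Their poses are not given: they have to be found in the camera images.
- rail: Filing rail fixed on the bench, end stop away from the robot: wooden board 112 x 290 x 12 mm with an aluminium channel along it. Origin: centre of the board's underside, at bench height. y runs along the channel toward the end stop, x across it, away from the keeper's pivot. Channel from y = -132 mm, floor at height 15 mm, walls 5 mm thick, 26 mm apart inside, tops at 25 mm. Oiled: the row takes about 2 N to push.
- stop_face (a point): centre of the face that the row must reach, on the steel end stop that fills the channel beyond it (22 mm long, top at 40 mm): x = 0, y = +110 mm, height 28 mm in the rail's frame
- keeper_pivot (a point): the keeper's upright pivot axis: x = -38, y = +14 mm, height 30 mm (half the bar's height) in the rail's frame; the screw head on it reaches 39 mm
- stop_pin (a point): top of the upright pin, 4.6 mm thick, on the wall opposite the pivot, against which the closed keeper comes to rest: x = +15.5, y = +21 mm, height 36 mm in the rail's frame
- keeper (a joint): angle of the keeper, a flat bar 10 mm wide, 56 mm long from the pivot, 26 to 34 mm high. 0: it points along the rail away from the end stop (-y), beside the channel; positive turns it toward the channel (+x); 1.57 (its limit): across it, at the pin, its face 1 mm behind the last casting of a row that is home. Down to -0.8: splayed out. Stiff (about 1 N at the knob), stays where left.
- keeper_knob (a point): centre of the black knob standing on the keeper bar, 46 mm from the pivot; the knob is 12 mm thick and its top is 50 mm above the bench
- casting_1: brass casting number 1 of the row counted from the end stop (the foremost): block 24 mm wide (x, across the channel), 18 mm long (y, along it), 26 mm high, with a sprue stub 6 mm thick and 6 mm high on top; about 90 g, loose. Origin: centre of its underside; standing in the channel its top is 41 mm above the bench, 16 mm above the walls. With the row home its origin is at y = 101 mm in the rail's frame.
- casting_2: brass casting number 2 of the row counted from the end stop: block 24 mm wide (x, across the channel), 18 mm long (y, along it), 26 mm high, with a sprue stub 6 mm thick and 6 mm high on top; about 90 g, loose. Origin: centre of its underside; standing in the channel its top is 41 mm above the bench, 16 mm above the walls. With the row home its origin is at y = 83 mm in the rail's frame.
- casting_3: brass casting number 3 of the row counted from the end stop: block 24 mm wide (x, across the channel), 18 mm long (y, along it), 26 mm high, with a sprue stub 6 mm thick and 6 mm high on top; about 90 g, loose. Origin: centre of its underside; standing in the channel its top is 41 mm above the bench, 16 mm above the walls. With the row home its origin is at y = 65 mm in the rail's frame.
- casting_4: brass casting number 4 of the row counted from the end stop: block 24 mm wide (x, across the channel), 18 mm long (y, along it), 26 mm high, with a sprue stub 6 mm thick and 6 mm high on top; about 90 g, loose. Origin: centre of its underside; standing in the channel its top is 41 mm above the bench, 16 mm above the walls. With the row home its origin is at y = 47 mm in the rail's frame.
- casting_5: brass casting number 5 of the row counted from the end stop (the last; push on its rear face): block 24 mm wide (x, across the channel), 18 mm long (y, along it), 26 mm high, with a sprue stub 6 mm thick and 6 mm high on top; about 90 g, loose. Origin: centre of its underside; standing in the channel its top is 41 mm above the bench, 16 mm above the walls. With the row home its origin is at y = 29 mm in the rail's frame.
- flat_file: flat hand file lying on the bench, 20 x 277 x 25 mm, steel blade toward +y, wooden handle toward -y; origin under the blade, 5 mm from its rear end; leave it alone
- pliers: blue-handled round-nose pliers lying flat on the bench pad (top at 6 mm), 46 x 134 x 12 mm, long along y; origin at the underside's centre; leave them alone
- wax: yellow block of beeswax, 30 x 46 x 19 mm; origin at the underside's centre; leave it alone
- torch: soldering torch on a stand at the bench's left, only an obstacle near the robot's starting place: it lies level between x = 0.13 and 0.31, y = 0.31 and 0.42 (world), 0.17 to 0.24 m high
- led_lamp: task lamp, only an obstacle: its head and arm hang over x = 0.42 to 0.91, y = 0.29 to 0.43 (world), the head 0.50 to 0.64 m high; a magnifier hangs over x = 0.54 to 0.71, y = 0.14 to 0.32, 0.47 to 0.56 m high
- cup: small grey round cup, 34 mm across, 14 mm high, on the bench pad; origin at the underside's centre; leave it alone

How it is judged:
On the way, in this order (a step that is already met when the one before it is completed fails the run):
1. the row is home against the end stop, all five touching, the keeper still open (y of casting_1 in the frame of rail above 0.098 m and y of casting_2 in the frame of rail above 0.08 m and y of casting_3 in the frame of rail above 0.062 m and y of casting_4 in the frame of rail above 0.044 m and y of casting_5 in the frame of rail above 0.026 m and z of casting_1 in the frame of rail between 0.012 and 0.018 m and angle between each of casting_1, casting_2, casting_3, casting_4, casting_5's own z axis and vertical below 0.1 rad and z of casting_2 in the frame of rail between 0.012 and 0.018 m and z of casting_3 in the frame of rail between 0.012 and 0.018 m and z of casting_4 in the frame of rail between 0.012 and 0.018 m and z of casting_5 in the frame of rail between 0.012 and 0.018 m and value of joint keeper below 0.5 rad), for 0.2 s.
2. the keeper is across the channel behind the last casting (y of casting_1 in the frame of rail above 0.098 m and y of casting_2 in the frame of rail above 0.08 m and y of casting_3 in the frame of rail above 0.062 m and y of casting_4 in the frame of rail above 0.044 m and y of casting_5 in the frame of rail above 0.026 m and value of joint keeper above 1.48 rad), for 0.2 s.
At the end, for the whole second after the job is handed in: Each casting stands upright on the channel floor (within 3 mm, 0.1 rad), at most 3 mm short of its home place against the end stop, at rest, and the keeper's angle is above 1.48 rad (all of step 2 and z of casting_1 in the frame of rail between 0.012 and 0.018 m and angle between each of casting_1, casting_2, casting_3, casting_4, casting_5's own z axis and vertical below 0.1 rad and z of casting_2 in the frame of rail between 0.012 and 0.018 m and z of casting_3 in the frame of rail between 0.012 and 0.018 m and z of casting_4 in the frame of rail between 0.012 and 0.018 m and z of casting_5 in the frame of rail between 0.012 and 0.018 m and linear speed of each of casting_1, casting_2, casting_3, casting_4, casting_5 below 0.01 m/s); the robot touches nothing.
It fails at once if a casting is lifted more than 6 mm off the channel floor (z of any of casting_1, casting_2, casting_3, casting_4, casting_5 in the frame of rail above 0.021 m).
It fails at once if a casting is tipped by more than 0.3 rad (angle between any of casting_1, casting_2, casting_3, casting_4, casting_5's own z axis and vertical above 0.3 rad).
It fails at once if the file, the pliers, the beeswax or the small cup is moved more than 15 mm (distance of any of flat_file, pliers, wax, cup from where it was at the start of the episode above 0.015 m).
It also fails if it takes over 58 s, if anything falls off the work surface, if the arm or the gripper's body presses on something with over 40 N, if the wrist force passes 120 N, or if a joint passes its speed limit or range.

## Working session

There is one attempt and no reset: what is moved stays moved. The work goes in short steps, Python scripts to look and compute and a shell command to move; the robot and the scene stay as the last step left them, time stands still between calls to the robot, and variables do not carry over. Pictures are saved under pics/ and viewed, about 8 in all and at most 12, crops included, and the job is handed in when it is done.

```bash
mkdir -p pics; ls; python3 - <<'E'
from plant import robot
import cv2
s=robot.read_state();print(s)
for n in("scene","top"):
    c=robot.read_camera(n);cv2.imwrite(f"pics/{n}0.png",c["image"]);print(n,c["K"].tolist(),c["R"].tolist(),c["t"].tolist())
E
```

```text
pics
{'t': 0.0, 'q': array([ 1.12556677e+00,  1.31151196e-01,  1.48927280e+00,  1.69994305e-05,
        1.52302995e+00, -8.54044219e-02]), 'dq': array([-0.0003694 , -0.00076217,  0.00063915, -0.0005595 ,  0.0001886 ,
       -0.00098807]), 'joint_torque': array([ 3.57257755e-03, -5.59840536e+01, -4.91768789e+01,  7.73963076e-02,
        3.53456615e-02, -1.52497364e-04]), 'tool_pos': array([0.21099151, 0.56105953, 0.21759699]), 'orientation': array([-5.62078542e-01, -3.09038750e+00,  2.81396611e-03]), 'force': array([-0.65717433,  0.74435392, -0.61681285]), 'wrist_torque': array([-0.01864167,  0.03767299, -0.02512204]), 'opening': 0.09287067829044036}
scene [[407.21760858752106, 0.0, 250.29201694680694], [0.0, 407.21760858752106, 190.27573562328553], [0.0, 0.0, 1.0]] [[0.656834895238766, -0.7540006899197741, -0.007133021602673549], [-0.45296114940973836, -0.3869913445275316, -0.8031586993777643], [0.60282179582534, 0.530773641829809, -0.5957224384028468]] [-0.27691947399417927, 0.2672351093718527, 0.9328036467378866]
top [[386.1238125816881, 0.0, 251.68202272921187], [0.0, 386.1238125816881, 188.66927213331422], [0.0, 0.0, 1.0]] [[-0.006942964405713789, -0.9999652898430458, 0.004605904294956882], [-0.9944292748022603, 0.006419921436635822, -0.1052102752823999], [0.10517705387351335, -0.005310717264243689, -0.994439331292074]] [0.02784924665861989, 0.4937708221914273, 1.0391936525307435]
```

View pics/top0.png

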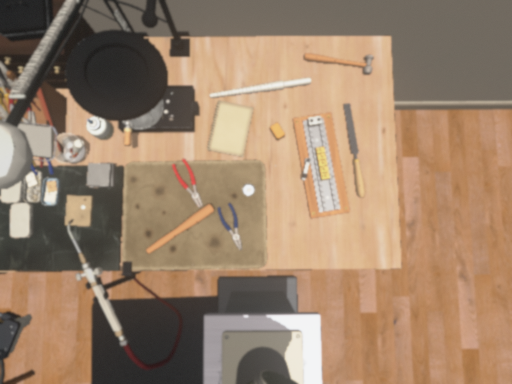

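View pics/scene0.png

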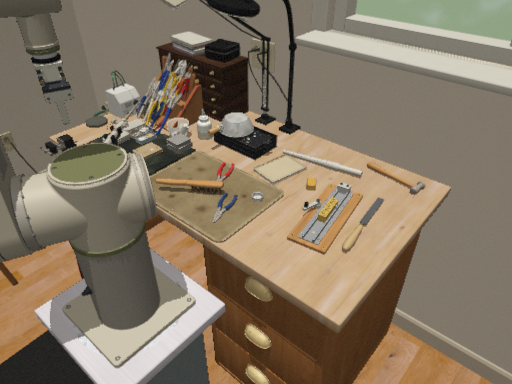

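The top view shows the rail near (320,165), with its end stop at (315,120), the castings at about (322,162) and the keeper at about (306,168). The file is to its right at (355,150), the wax at (277,130), and the cup at (248,190).

```bash
cat > h.py <<'E'
from plant import robot
import cv2, numpy as np
def cast(c,u,v,z):
    d=c["R"].T@np.linalg.solve(c["K"],[u,v,1.]); o=-c["R"].T@c["t"]
    return o+d*(z-o[2])/d[2]
def proj(c,X):
    p=c["K"]@(c["R"]@np.array(X)+c["t"]); return p[:2]/p[2]
E
python3 - <<'E'
from h import *
t=robot.read_camera("top");s=robot.read_camera("scene")
np.savez("c0.npz",ti=t["image"],si=s["image"])
im=t["image"]; h=cv2.cvtColor(im,cv2.COLOR_BGR2HSV)
print(h[205,330],h[155,347],h[160,322],h[180,380])
m=cv2.inRange(h,(5,130,90),(17,255,255)); m[:, :285]=0; m[:,352:]=0; m[:105]=0; m[222:]=0
k=np.ones((3,3),np.uint8)
pts=cv2.findNonZero(m); print(len(pts))
a=cv2.resize(im[105:225,280:380],None,fx=5,fy=5,interpolation=cv2.INTER_CUBIC)
b=cv2.resize(m[105:225,280:352],None,fx=3,fy=5,interpolation=cv2.INTER_NEAREST)
cv2.imwrite("pics/a.png",np.hstack([a,cv2.cvtColor(b,cv2.COLOR_GRAY2BGR)]))
y=cv2.inRange(h,(20,140,120),(35,255,255));y[:,:300]=0;y[:,345:]=0
q=cv2.findNonZero(y)
if q is not None: print(len(q),cv2.minAreaRect(q))
cv2.imwrite("pics/b.png",cv2.resize(s["image"][170:260,280:390],None,fx=6,fy=6,interpolation=cv2.INTER_CUBIC))
E
```

```text
[ 15   7 220] [ 16  92 220] [ 21 119 223] [ 14  84 221]Traceback (most recent call last):
  File "<stdin>", line 8, in <module>
TypeError: object of type 'NoneType' has no len()
```

```bash
python3 - <<'E'
from h import *
import pickle
t=robot.read_camera("top");s=robot.read_camera("scene")
pickle.dump((t,s),open("c0.pkl","wb"))
im=t["image"]; h=cv2.cvtColor(im,cv2.COLOR_BGR2HSV)
print(h[150,298:348,:].tolist())
a=cv2.resize(im[105:225,280:380],None,fx=5,fy=5,interpolation=cv2.INTER_CUBIC)
b=cv2.resize(s["image"][170:260,280:390],None,fx=6,fy=6,interpolation=cv2.INTER_CUBIC)
cv2.imwrite("pics/a.png",a);cv2.imwrite("pics/b.png",b)
E
```

```text
[[14, 106, 195], [13, 121, 210], [14, 124, 218], [14, 123, 218], [13, 122, 217], [13, 122, 219], [14, 122, 222], [14, 121, 224], [14, 116, 220], [13, 84, 210], [12, 36, 210], [15, 17, 213], [14, 13, 212], [15, 13, 198], [14, 15, 184], [13, 16, 191], [14, 24, 184], [17, 60, 173], [19, 109, 195], [22, 116, 219], [24, 113, 228], [23, 115, 227], [23, 116, 226], [23, 114, 232], [24, 112, 237], [24, 105, 238], [23, 83, 233], [21, 46, 220], [17, 22, 210], [16, 16, 207], [12, 27, 207], [12, 62, 210], [13, 100, 214], [13, 119, 216], [14, 125, 213], [14, 124, 214], [13, 123, 217], [14, 123, 222], [14, 121, 225], [14, 116, 222], [14, 99, 218], [14, 85, 220], [15, 81, 223], [15, 80, 224], [16, 83, 223], [16, 84, 222], [16, 86, 222], [16, 87, 221], [15, 88, 221], [15, 88, 220]]
```

View pics/a.png

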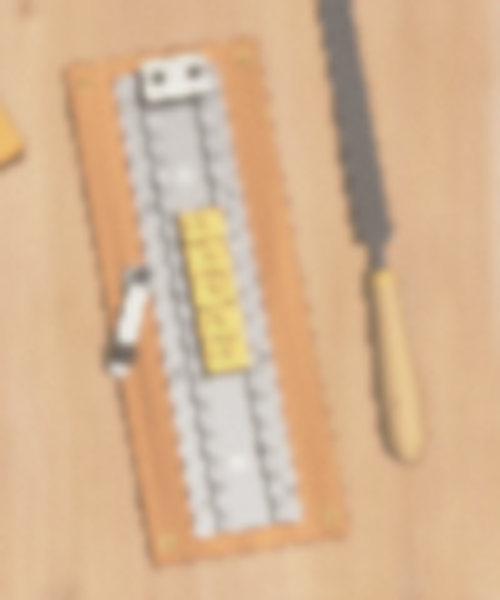

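View pics/b.png

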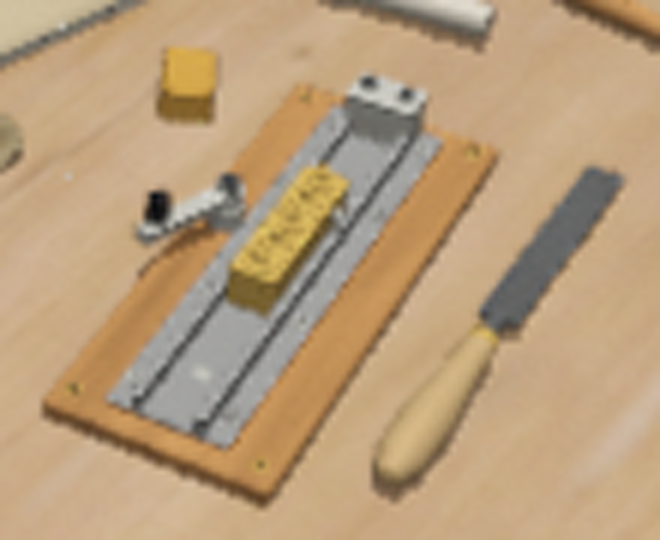

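The board's corners in the top crop are about (68,65), (255,40), (348,532) and (155,565). The five castings are mid-channel from (203,210) to (228,370). The keeper is splayed outward, with its pivot at (138,275) and the knob at (118,352).

```bash
cat > m0.py <<'E'
from h import *
import pickle
t,s=pickle.load(open("c0.pkl","rb"))
h=cv2.cvtColor(t["image"],cv2.COLOR_BGR2HSV)
m=cv2.inRange(h,(10,101,150),(17,255,255)); m[:,:290]=0;m[:,352:]=0;m[:108]=0;m[225:]=0
cs=[c for c in cv2.findContours(m,cv2.RETR_EXTERNAL,cv2.CHAIN_APPROX_NONE)[0] if cv2.contourArea(c)>60]
p=np.vstack(cs)[:,0,:]
W=np.array([cast(t,u,v,.012)[:2] for u,v in p])
r=cv2.minAreaRect((W*1000).astype(np.float32)); print(r)
b=cv2.boxPoints(r)/1000; c=np.array(r[0])/1000
e1,e2=b[1]-b[0],b[2]-b[1]
Y=max((e1,e2),key=np.linalg.norm); Y=Y/np.linalg.norm(Y)
if Y[0]<0:Y=-Y
X=np.array([Y[1],-Y[0]]); R=np.array([X,Y])
print("yaw Y",np.degrees(np.arctan2(Y[1],Y[0])))
rail=lambda w:R@(np.array(w)[:2]-c)*1000
world=lambda x,y:c+R.T@np.array([x,y])/1000
if __name__=="__main__":
    y=cv2.inRange(h,(19,75,150),(30,255,255));y[:,:308]=0;y[:,335:]=0;y[:135]=0;y[190:]=0
    q=cv2.findNonZero(y)[:,0,:]; Q=np.array([rail(cast(t,u,v,.041)) for u,v in q])
    print("row x",np.percentile(Q[:,0],[2,50,98]),"y",Q[:,1].min(),Q[:,1].max())
    for n,u,v,z in[("pivot",138,275,.039),("knob",123,350,.050),("stopTL",140,65,.04),("stopBL",143,104,.04),("stopBR",217,94,.04),("stopTR",207,55,.04)]:
        print(n,rail(cast(t,280+u/5-.4,105+v/5-.4,z)).round(1))
    for n,u,v,z in[("pivot",230,183,.039),("knob",157,193,.050),("rearR",267,291,.041),("rearL",230,275,.041),("frontL",318,168,.041),("frontR",349,183,.041),("stopBL",347,97,.04),("stopBR",420,120,.04),("bL",45,405,.012),("bR",268,500,.012),("bTR",497,152,.012),("bTL",300,88,.012)]:
        print("sc",n,rail(cast(s,280+u/6-.4,170+v/6-.4,z)).round(1))
    print("centre",c,"pivot w",world(-38,14),"axes",R)
    S=robot.read_state();print(S["tool_pos"])
    from scipy.spatial.transform import Rotation as Ro
    print(Ro.from_rotvec(S["orientation"]).as_matrix().round(3))
E
python3 m0.py
```

```text
((564.0267333984375, -169.7991180419922), (290.92877197265625, 113.87450408935547), 9.155160903930664)
yaw Y 9.155161
row x [-12.65492784  -1.11282279  10.64806284] y -46.31396436263864 43.72655422369628
pivot [-39.5  14.4]
knob [-56.9 -26.5]
stopTL [-17.2 130.4]
stopBL [-19.5 108.3]
stopBR [ 22.  107.1]
stopTR [ 20.6 129.8]
sc pivot [-36.7  12.2]
sc knob [-58.1 -26.4]
sc rearR [ 11.8 -55.1]
sc rearL [ -7.2 -53.5]
sc frontL [-4.2 42.9]
sc frontR [13.1 39.6]
sc stopBL [-15.1 106.8]
sc stopBR [ 23.5 107.4]
sc bL [ -52.5 -146.9]
sc bR [  56.8 -149.5]
sc bTR [ 56.4 139.7]
sc bTL [-51.3 139.5]
centre [ 0.56402673 -0.16979912] pivot w [ 0.57180226 -0.13005568] axes [[ 0.15910862 -0.98726106]
 [ 0.98726106  0.15910862]]
[0.21114165 0.56143156 0.21828225]
[[-0.936  0.352 -0.   ]
 [ 0.352  0.936 -0.001]
 [ 0.    -0.001 -1.   ]]
```

The rail's centre is at (0.564, -0.170) m, with its y axis at 9.2° in the world. The row's rear face is at rail y of about -50 mm, and the keeper is at about -0.43 rad. First I raise the tool clear of the torch, close the fingers and turn the jaw axis along the rail (about +60° about tool z).

```bash
python3 -m inch '[[[0,0,-5,0,0,0,1],[0,0,-5,0,0,0,1],[0,0,-1,0,0,8.5,1],[0,0,0,0,0,8.5,1],[0,0,0,0,0,8.5,1]]]' 10
python3 -m inch '[[[0,0,0,0,0,8.5,1],[0,0,0,0,0,8.5,1],[0,0,0,0,0,8.5,1],[0,0,0,0,0,8.5,1],[0,0,0,0,0,0,1]]]'
cat > to.py <<'E'
import sys,io,contextlib
with contextlib.redirect_stdout(io.StringIO()): from m0 import *
from scipy.spatial.transform import Rotation as Ro
S=robot.read_state();M=Ro.from_rotvec(S["orientation"]).as_matrix();p=S["tool_pos"]
print("t",round(S["t"],2),"pos",p.round(4),"rail mm",rail(p).round(1),"tool x deg",np.degrees(np.arctan2(M[1,0],M[0,0])).round(2),"tilt",np.degrees(np.arccos(-M[2,2])).round(2),"F",S["force"].round(1),"rail F",(R@S["force"][:2]).round(1),"open",round(S["opening"],4))
a=sys.argv[1:]
for i in range(0,len(a)-3,4):
    k,x,y,z=a[i],*map(float,a[i+1:i+4])
    T=np.r_[world(x,y) if k=="r" else [x,y],z]
    print("shift cm",(M.T@(T-p)*100).round(2))
    p=T
E
python3 to.py w .27 .36 .33 w .38 .08 .33 r 0 -90 .25 r 0 -90 .027
```

```text
t: 0.8
tool_pos: [0.2114, 0.5619, 0.3297]
orientation: [1.239, 2.887, 0.003]
force: [-0.2, 0.3, 0.6]
opening: 0.0577
t: 1.3
tool_pos: [0.2113, 0.5616, 0.3285]
orientation: [2.025, 2.402, -0.0]
force: [-0.2, -0.5, -0.6]
opening: 0.0179
t 1.3 pos [0.2113 0.5616 0.3285] rail mm [-778.2 -231.9] tool x deg 99.74 tilt 0.01 F [-0.2 -0.5 -0.6] rail F [ 0.5 -0.3] open 0.0179
shift cm [-20.86   2.38  -0.14]
shift cm [-29.46   6.11   0.  ]
shift cm [-27.64   4.91   8.  ]
shift cm [ 0.   0.  22.3]
```

```bash
python3 -m inch '[[[-4.2,0.5,0,0,0,0.6,1],[-4.2,0.5,0,0,0,0,1],[-4.2,0.5,0,0,0,0,1],[-4.2,0.5,0,0,0,0,1],[-4.2,0.5,0,0,0,0,1]]]'
python3 -m inch '[[[-4.3,1,0,0,0,0,1],[-4.3,1,0,0,0,0,1],[-4.3,1,0,0,0,0,1],[-4.3,1,0,0,0,0,1],[-4.3,1,0,0,0,0,1]]]'
python3 to.py r 0 -90 .20 r 0 -90 .06
```

```text
t: 1.8
tool_pos: [0.2703, 0.357, 0.3286]
orientation: [2.027, 2.4, 0.0]
force: [0.6, -0.9, 0.4]
opening: 0.0006
t: 2.3
tool_pos: [0.3545, 0.1527, 0.3289]
orientation: [2.027, 2.399, 0.001]
force: [0.3, -0.6, 0.7]
opening: 0.0003
t 2.3 pos [0.3545 0.1527 0.3289] rail mm [-351.8 -155.5] tool x deg 99.61 tilt 0.06 F [ 0.3 -0.6  0.7] rail F [0.7 0.2] open 0.0003
shift cm [-35.23   6.26  12.89]
shift cm [-0.0e+00 -1.0e-02  1.4e+01]
```

```bash
python3 -m inch '[[[-4.4,0.78,1,0,0,0,1],[-4.4,0.78,1,0,0,0,1],[-4.4,0.78,1.5,0,0,0,1],[-4.4,0.78,1.5,0,0,0,1],[-4.4,0.78,1.5,0,0,0,1]]]'
python3 -m inch '[[[-4.4,0.78,1.5,0,0,0.4,1],[-4.4,0.78,1.5,0,0,0,1],[-4.0,0.7,1.5,0,0,0,1],[0,0,0,0,0,0,1],[0,0,0,0,0,0,1]]]'
python3 to.py r 0 -90 .06 r 0 -90 .027
```

```text
t: 2.8
tool_pos: [0.4285, -0.0584, 0.2634]
orientation: [2.028, 2.398, 0.001]
force: [1.2, -0.1, 0.4]
opening: 0.0006
t: 3.3
tool_pos: [0.4701, -0.1797, 0.2178]
orientation: [-2.039, -2.387, 0.0]
force: [-0.3, 0.6, -0.3]
opening: 0.0007
t 3.3 pos [ 0.4701 -0.1797  0.2178] rail mm [ -5.2 -94.3] tool x deg 98.98 tilt 0.13 F [-0.3  0.6 -0.3] rail F [-0.7 -0.2] open 0.0007
shift cm [-0.54  0.46 15.78]
shift cm [-0.    0.01  3.3 ]
```

```bash
python3 -m inch '[[[-0.5,0.4,4,0,0,0,1],[0,0,4,0,0,0,1],[0,0,4,0,0,0,1],[0,0,4,0,0,0,1],[0,0,0,0,0,0,1]]]'
python3 - <<'E'
from h import *
a=[cv2.resize(robot.read_camera(n)["image"][r:r+90,c:c+90],None,fx=4.4,fy=5,interpolation=cv2.INTER_CUBIC) for n,r,c in(("top",110,275),("scene",170,290))]
cv2.imwrite("pics/d.png",np.hstack(a))
E
python3 to.py r 0 -80 .027
```

```text
t: 3.8
tool_pos: [0.4715, -0.1803, 0.054]
orientation: [-2.033, -2.384, 0.003]
force: [-1.1, 1.2, -0.4]
opening: 0.0005
t 3.9 pos [ 0.4755 -0.1827  0.0598] rail mm [ -1.4 -89.5] tool x deg 99.03 tilt 0.02 F [0.9 0.3 0.6] rail F [-0.1  0.9] open 0.0005
shift cm [-0.13  0.95  3.28]
```

View pics/d.png

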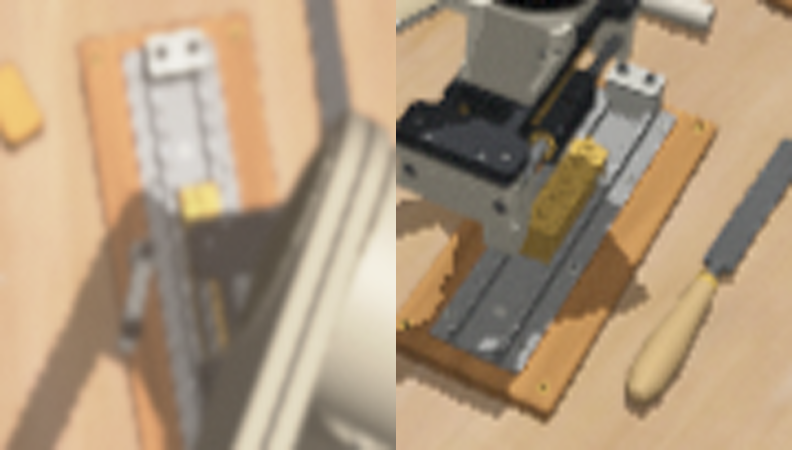

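The tool is 6 cm up, behind the row, which is otherwise undisturbed. The keeper is still splayed (top crop, about (135,300)). I lower to 27 mm and start pushing gently.

```bash
python3 -m inch '[[[-0.1,0,1.6,0,0,0,1],[0,0,1.65,0,0,0,1],[0,0,0,0,0,0,1],[0,0.5,0,0,0,0,1],[0,0.5,0,0,0,0,1]]]'
for i in 1; do python3 to.py; done
python3 -m inch '[[[0,0.5,0,0,0,0,1],[0,0.5,0,0,0,0,1],[0,0.5,0,0,0,0,1],[0,0.5,0,0,0,0,1],[0,0.5,0,0,0,0,1]]]'
python3 to.py
python3 -m inch '[[[0,0.5,0,0,0,0,1],[0,0.5,0,0,0,0,1],[0,0.5,0,0,0,0,1],[0,0.5,0,0,0,0,1],[0,0.5,0,0,0,0,1]]]'
python3 to.py r 0 2 .027
```

```text
t: 4.4
tool_pos: [0.4875, -0.1837, 0.0288]
orientation: [2.04, 2.384, 0.002]
force: [-0.4, -0.3, 0.2]
opening: 0.0005
t 4.4 pos [ 0.4875 -0.1837  0.0288] rail mm [  1.6 -77.8] tool x deg 98.9 tilt 0.22 F [-0.4 -0.3  0.2] rail F [ 0.2 -0.4] open 0.0005
t: 4.9
tool_pos: [0.5102, -0.1791, 0.026]
orientation: [-2.042, -2.386, 0.001]
force: [-0.8, -0.4, 1.2]
opening: 0.0008
t 4.9 pos [ 0.5102 -0.1791  0.026 ] rail mm [  0.6 -54.6] tool x deg 98.89 tilt 0.04 F [-0.8 -0.4  1.2] rail F [ 0.3 -0.9] open 0.0008
t: 5.4
tool_pos: [0.5351, -0.1752, 0.026]
orientation: [-2.043, -2.387, 0.0]
force: [-1.1, 0.4, -0.1]
opening: 0.0007
t 5.4 pos [ 0.5351 -0.1752  0.026 ] rail mm [  0.8 -29.4] tool x deg 98.89 tilt 0.02 F [-1.1  0.4 -0.1] rail F [-0.6 -1. ] open 0.0007
shift cm [ 0.09  3.14 -0.1 ]
```

```bash
python3 -m inch '[[[0,0.5,0,0,0,0,1],[0,0.5,0,0,0,0,1],[0,0.5,0,0,0,0,1],[0,0.3,0,0,0,0,1],[0,0.2,0,0,0,0,1]]]'
python3 to.py
python3 -m inch '[[[0,0.2,0,0,0,0,1],[0,0.2,0,0,0,0,1],[0,0,0,0,0,0,1]]]'
python3 to.py
python3 - <<'E'
from h import *
t=robot.read_camera("top");s=robot.read_camera("scene")
a=[cv2.resize(c["image"][r:r+90,q:q+90],None,fx=4.4,fy=5,interpolation=cv2.INTER_CUBIC) for c,r,q in((t,110,275),(s,170,290))]
cv2.imwrite("pics/e.png",np.hstack(a))
E
```

```text
t: 5.9
tool_pos: [0.5548, -0.1722, 0.0261]
orientation: [-2.043, -2.387, 0.0]
force: [-2.1, -1.0, 0.2]
opening: 0.0005
t 5.9 pos [ 0.5548 -0.1722  0.0261] rail mm [ 0.9 -9.5] tool x deg 98.89 tilt 0.0 F [-2.1 -1.   0.2] rail F [ 0.6 -2.3] open 0.0005
t: 6.2
tool_pos: [0.5588, -0.1716, 0.0262]
orientation: [2.042, 2.387, 0.0]
force: [-0.2, 0.2, -0.3]
opening: 0.0005
t 6.2 pos [ 0.5588 -0.1716  0.0262] rail mm [ 1.  -5.5] tool x deg 98.89 tilt 0.02 F [-0.2  0.2 -0.3] rail F [-0.2 -0.2] open 0.0005
```

View pics/e.png

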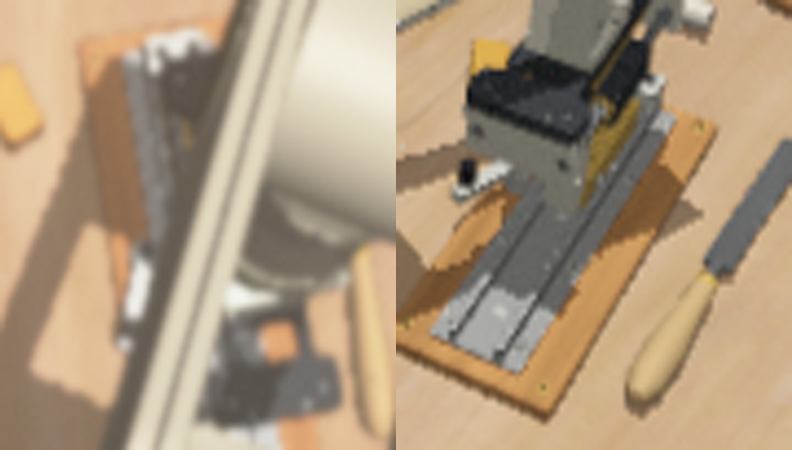

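The row is moving and is near home in the scene crop, between about (600,190) and (640,110). The keeper is untouched. I press on in small steps until the force jumps.

```bash
python3 -m inch '[[[0,0.2,0,0,0,0,1],[0,0.2,0,0,0,0,1],[0,0,0,0,0,0,1]]]' | grep force; python3 to.py
python3 -m inch '[[[0,0.2,0,0,0,0,1],[0,0,0,0,0,0,1]]]'| grep force; python3 to.py
python3 -m inch '[[[0,0.2,0,0,0,0,1],[0,0,0,0,0,0,1]]]'| grep force; python3 to.py
```

```text
force: [-1.0, -0.6, -0.6]
t 6.6 pos [ 0.5628 -0.171   0.0262] rail mm [ 1.  -1.4] tool x deg 98.88 tilt 0.02 F [-1.  -0.6 -0.6] rail F [ 0.4 -1. ] open 0.0005
force: [-0.7, 0.1, 0.4]
t 6.8 pos [ 0.5647 -0.1707  0.0262] rail mm [1.  0.5] tool x deg 98.89 tilt 0.01 F [-0.7  0.1  0.4] rail F [-0.2 -0.7] open -0.0
force: [-0.9, 0.7, 0.7]
t 7.0 pos [ 0.5666 -0.1703  0.0261] rail mm [1.  2.5] tool x deg 98.89 tilt 0.01 F [-0.9  0.7  0.7] rail F [-0.9 -0.8] open 0.0003
```

```bash
for k in 1; do python3 -m inch '[[[0,0.15,0,0,0,0,1],[0,0,0,0,0,0,1]]]'| grep force; python3 to.py
python3 -m inch '[[[0,0.15,0,0,0,0,1],[0,0,0,0,0,0,1]]]'| grep force; python3 to.py
python3 -m inch '[[[0,0.15,0,0,0,0,1],[0,0,0,0,0,0,1]]]'| grep force; python3 to.py; done
```

```text
force: [-1.0, 0.4, 0.2]
t 7.2 pos [ 0.5679 -0.1701  0.0261] rail mm [1.  3.8] tool x deg 98.89 tilt 0.01 F [-1.   0.4  0.2] rail F [-0.6 -0.9] open 0.0004
force: [-8.4, -1.0, 5.5]
t 7.4 pos [ 0.568  -0.1701  0.0259] rail mm [0.9 3.9] tool x deg 98.89 tilt 0.17 F [-8.4 -1.   5.5] rail F [-0.3 -8.5] open 0.0007
force: [-15.1, -1.7, 8.6]
t 7.6 pos [ 0.5681 -0.1701  0.0257] rail mm [0.9 4. ] tool x deg 98.88 tilt 0.34 F [-15.1  -1.7   8.6] rail F [ -0.7 -15.2] open 0.0002
```

The force jumped to 15 N at TCP rail y = 3.9 mm with no further motion, so the row is home. I back off, raise, and move to the outer side of the knob, turning +25°.

```bash
python3 -m inch '[[[0,-0.4,0,0,0,0,1],[0,-1,0,0,0,0,1],[0,-1.5,0,0,0,0,1],[0,0,-3,0,0,0,1],[0,0,-4,0,0,0,1]]]'
python3 -m inch '[[[2.5,0.2,0,0,0,0,1],[2.5,0.2,0,0,0,0,1],[2.5,0.3,0,0,0,0,1],[0.5,0.2,0,0,0,8.5,1],[0,0,0,0,0,8.5,1]]]'
python3 -m inch '[[[0,0,0,0,0,8.4,1],[0,0,0,0,0,0,1],[0,0,0,0,0,0,1]]]'
python3 to.py r -78.7 -16.3 .037
python3 - <<'E'
from h import *
t=robot.read_camera("top");s=robot.read_camera("scene")
a=[cv2.resize(c["image"][r:r+90,q:q+90],None,fx=4.4,fy=5,interpolation=cv2.INTER_CUBIC) for c,r,q in((t,110,275),(s,170,290))]
cv2.imwrite("pics/f.png",np.hstack(a))
E
```

```text
t: 8.1
tool_pos: [0.5394, -0.1733, 0.0941]
orientation: [-2.04, -2.383, 0.002]
force: [1.1, -0.6, 1.2]
opening: 0.0004
t: 8.6
tool_pos: [0.5387, -0.0924, 0.0963]
orientation: [2.377, 2.054, 0.001]
force: [-0.0, -1.6, -0.7]
opening: 0.0007
t: 8.9
tool_pos: [0.5386, -0.0938, 0.0962]
orientation: [2.513, 1.885, 0.001]
force: [-1.5, -0.2, -0.1]
opening: 0.0008
t 8.9 pos [ 0.5386 -0.0938  0.0962] rail mm [-79.1 -13. ] tool x deg 73.74 tilt 0.03 F [-1.5 -0.2 -0.1] rail F [-0.1 -1.5] open 0.0008
shift cm [-0.18 -0.29  5.92]
```

View pics/f.png

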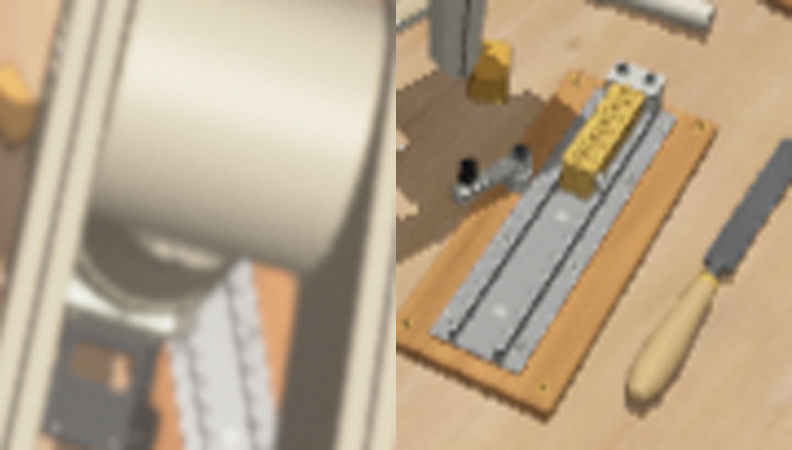

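All five castings now stand in a block against the end stop (scene crop from (580,180) to (625,90)). The keeper is still open, with the knob at (467,170) and the pivot at (522,160). I lower beside the knob, then make contact and start the arc about the pivot (5° per row).

```bash
python3 -m inch '[[[-0.2,-0.3,2,0,0,0,1],[0,0,2,0,0,0,1],[0,0,1.9,0,0,0,1],[0,0,0,0,0,0,1],[-0.4,0,0,0,0,0,1]]]'
python3 -m inch '[[[-0.4,0,0,0,0,0,1],[-0.2,0,0,0,0,0,1],[0,0,0,0,0,0,1]]]'
python3 to.py
python3 -m inch '[[[-0.41,-0.1,0,0,0,-5,1],[-0.41,-0.1,0,0,0,-5,1],[-0.41,-0.1,0,0,0,-5,1],[-0.41,-0.1,0,0,0,-5,1],[-0.41,-0.1,0,0,0,-5,1]]]'
python3 to.py
python3 - <<'E'
from h import *
s=robot.read_camera("scene")
cv2.imwrite("pics/g.png",cv2.resize(s["image"][170:260,280:380],None,fx=5,fy=5,interpolation=cv2.INTER_CUBIC))
E
```

```text
t: 9.5
tool_pos: [0.5339, -0.0985, 0.0372]
orientation: [-2.515, -1.881, 0.001]
force: [0.1, -0.1, 0.6]
opening: 0.0005
t: 9.8
tool_pos: [0.5331, -0.1051, 0.0382]
orientation: [2.517, 1.878, 0.002]
force: [-0.4, -0.4, -0.0]
opening: 0.0006
t 9.8 pos [ 0.5331 -0.1051  0.0382] rail mm [-68.8 -20.3] tool x deg 73.47 tilt 0.1 F [-0.4 -0.4 -0. ] rail F [ 0.3 -0.4] open 0.0006
t: 10.3
tool_pos: [0.5256, -0.124, 0.0378]
orientation: [2.046, 2.383, 0.001]
force: [0.7, 1.2, 0.5]
opening: 0.0006
t 10.3 pos [ 0.5256 -0.124   0.0378] rail mm [-51.3 -30.6] tool x deg 98.7 tilt 0.06 F [0.7 1.2 0.5] rail F [-1.1  0.9] open 0.0006
```

View pics/g.png

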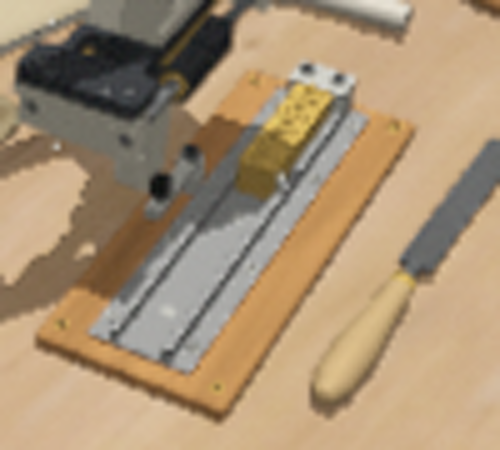

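The finger sits behind the knob at (158,185), and the keeper now points along the rail, about 0 rad. The arc tracks well, so I carry on.

```bash
for i in 1; do
python3 -m inch '[[[-0.41,-0.1,0,0,0,-5,1],[-0.41,-0.1,0,0,0,-5,1],[-0.41,-0.1,0,0,0,-5,1],[-0.41,-0.1,0,0,0,-5,1],[-0.41,-0.1,0,0,0,-5,1]]]' >/dev/null
python3 to.py
python3 -m inch '[[[-0.41,-0.1,0,0,0,-5,1],[-0.41,-0.1,0,0,0,-5,1],[-0.41,-0.1,0,0,0,-5,1],[-0.41,-0.1,0,0,0,-5,1],[-0.41,-0.1,0,0,0,-5,1]]]' >/dev/null
python3 to.py
python3 -m inch '[[[-0.41,-0.1,0,0,0,-5,1],[-0.41,-0.1,0,0,0,-5,1],[-0.41,-0.1,0,0,0,-5,1],[-0.41,-0.1,0,0,0,-5,1],[0,0,0,0,0,0,1]]]' >/dev/null
python3 to.py r 8 0.5 .037; done
python3 - <<'E'
from h import *
s=robot.read_camera("scene")
cv2.imwrite("pics/i.png",cv2.resize(s["image"][170:260,280:380],None,fx=5,fy=5,interpolation=cv2.INTER_CUBIC))
E
```

```text
t 10.85 pos [ 0.5273 -0.1448  0.0376] rail mm [-30.5 -32.3] tool x deg 123.59 tilt 0.04 F [-0.2  2.1  0.5] rail F [-2.1  0.2] open 0.0001
t 11.35 pos [ 0.5374 -0.1629  0.0374] rail mm [-11.  -25.2] tool x deg 148.59 tilt 0.02 F [-1.   1.7  0.3] rail F [-1.8 -0.8] open 0.0004
t 11.85 pos [ 0.551  -0.1735  0.0374] rail mm [  1.6 -13.5] tool x deg 168.48 tilt 0.02 F [-0.5  0.1  0.2] rail F [-0.2 -0.5] open 0.0006
shift cm [-1.54 -0.11  0.04]
```

View pics/i.png

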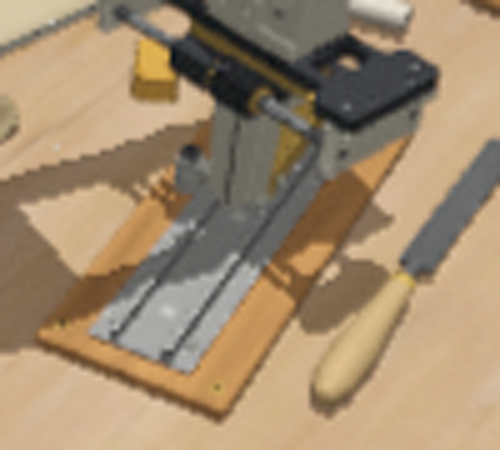

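The keeper is at about 69° and still ahead of the finger. I close the last 20°, then feel for the pin.

```bash
python3 -m inch '[[[-0.41,-0.1,0,0,0,-5,1],[-0.41,-0.1,0,0,0,-5,1],[-0.41,-0.1,0,0,0,-5,1],[0,0,0,0,0,0,1]]]' >/dev/null
python3 to.py
python3 -m inch '[[[-0.3,-0.1,0,0,0,-4,1],[0,0,0,0,0,0,1]]]' >/dev/null; python3 to.py
python3 -m inch '[[[-0.15,0,0,0,0,-1,1],[0,0,0,0,0,0,1]]]' >/dev/null; python3 to.py r 8 0.5 .037
```

```text
t 12.3 pos [ 0.5626 -0.1776  0.0372] rail mm [ 7.5 -2.7] tool x deg -176.6 tilt 0.0 F [-0.6  0.1 -0.7] rail F [-0.2 -0.6] open 0.0003
t 12.5 pos [ 0.5637 -0.1783  0.0368] rail mm [ 8.4 -1.7] tool x deg -172.68 tilt 0.23 F [-9.   0.7  4.4] rail F [-2.1 -8.8] open 0.0003
t 12.7 pos [ 0.564  -0.1784  0.0367] rail mm [ 8.5 -1.4] tool x deg -171.79 tilt 0.35 F [-13.9  -0.2   8.7] rail F [ -2.  -13.8] open -0.0001
shift cm [-0.19  0.05 -0.03]
```

The force jumped to 14 N without further motion, so the bar is at its stop. I retreat along -y, raise, and check.

```bash
python3 -m inch '[[[0.4,0,0,0,0,0,1],[1,0,0,0,0,0,1],[1.5,0,0,0,0,0,1],[1,0,-3,0,0,0,1],[1,0,-4,0,0,0,1]]]' |grep force
python3 -m inch '[[[3,0,-3,0,0,0,1],[4,0,-2,0,0,0,1],[4,0,-2,0,0,0,1],[0,0,0,0,0,0,1]]]'
python3 - <<'E'
import io,contextlib
with contextlib.redirect_stdout(io.StringIO()): from m0 import *
s=robot.read_camera("scene");t=robot.read_camera("top")
for k,(x,y,z) in {"piv":(-38,14,39),"knob closed":(8,14,50),"pin":(15.5,21,36)}.items():
    u=proj(s,np.r_[world(x,y),z/1000]); print(k,((u-[300,170]+.4)*7).round())
a=cv2.resize(s["image"][170:250,300:360],None,fx=7,fy=7,interpolation=cv2.INTER_CUBIC)
b=cv2.resize(t["image"][110:190,295:345],None,fx=7,fy=7,interpolation=cv2.INTER_CUBIC)
cv2.imwrite("pics/j.png",np.hstack([a,b]))
E
python3 to.py
```

```text
force: [0.5, 0.3, -0.3]
t: 13.6
tool_pos: [0.4081, -0.2034, 0.1807]
orientation: [-0.225, 3.129, -0.007]
force: [0.9, 0.5, 0.4]
opening: 0.0005
piv [127. 210.]
knob closed [234. 225.]
pin [254. 249.]
t 13.7 pos [ 0.4098 -0.2024  0.1781] rail mm [   7.6 -157.4] tool x deg -171.7 tilt 0.2 F [ 0.8 -0.5 -0.7] rail F [0.6 0.8] open 0.0007
```

View pics/j.png

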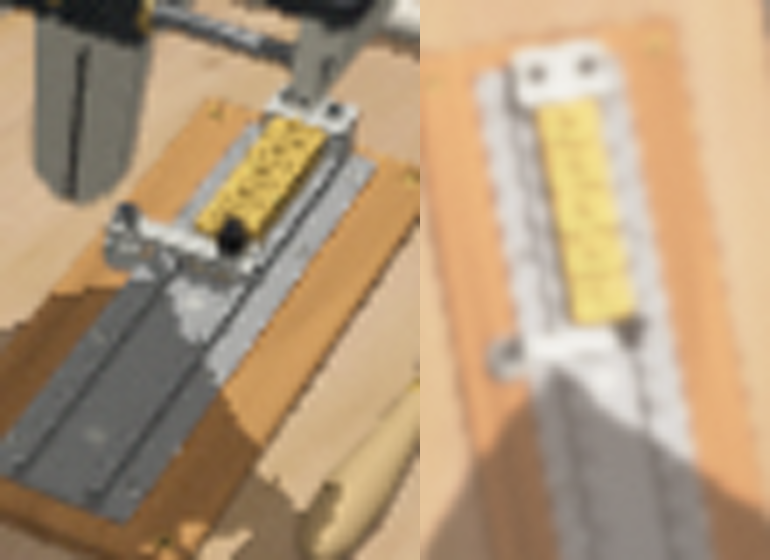

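The row is against the stop, with the bar across the channel behind casting 5 and the knob at (232,235) in the scene crop and (630,330) in the top crop. I work out its angle.

```bash
python3 - <<'E'
import io,contextlib
with contextlib.redirect_stdout(io.StringIO()): from m0 import *
f=lambda u,v,z:rail(cast(t,295+(u-420)/7-.4,110+v/7-.4,z)).round(1)
g=lambda u,v,z:rail(cast(s,300+u/7-.4,170+v/7-.4,z)).round(1)
for n,a,b in(("top",f(507,355,.039),f(630,330,.05)),("scene",g(127,212,.039),g(234,226,.05))):
    d=b-a; print(n,a,b,"angle",np.arctan2(d[0],-d[1]).round(3))
print("row top-view front/rear",f(570,100,.041),f(605,320,.041), "stop edge",f(568,103,.04))
im=robot.read_camera("top")
h=cv2.cvtColor(im["image"],cv2.COLOR_BGR2HSV)
y=cv2.inRange(h,(19,75,150),(30,255,255));y[:,:308]=0;y[:,335:]=0;y[:120]=0;y[165:]=0
q=cv2.findNonZero(y)[:,0,:];Q=np.array([rail(cast(im,u,v,.041)) for u,v in q]);print("row y",Q[:,1].min(),Q[:,1].max())
E
```

```text
top [-40.3  12.5] [ 6.7 12.6] angle 1.573
scene [-37.6  12.8] [ 8.3 13.5] angle 1.586
row top-view front/rear [  2.4 108.7] [-0.2 19.5] stop edge [  1.7 107.9]
row y 19.479561944102507 107.45915492375306
```

```bash
python3 -c "
from plant import robot
print(robot.close_job(), robot.read_state()['t'])"
```

```text
the job is handed in; nothing more can be done
the job is handed in; nothing more can be done
```

The row is home against the end stop, the keeper bar is closed across the channel behind it, and I handed the job in at about 14 s of the 58 s. `close_job()` gives no verdict, so this rests on my own checks.

- **Row:** I pushed casting 5's rear face with the closed fingertips until the force rose from about 1 N to 15 N with no further motion. A last look from above puts the row's visible top face from y ≈ 19.5 to 107.5 mm. Home is 20 to 110 mm, and the end stop's edge itself measured 108 mm, so the row looks tight against it. The castings looked upright, in one block.
- **Keeper:** I swept its knob round the pivot until the force reached 14 N with no further motion. The angle came out at 1.573 rad from the top camera and 1.586 rad from the scene camera (needed: above 1.48).
- **Disagreement:** the fingertips stopped 1.4 mm further than expected at the row and 1.9 mm short at the keeper. Both fit the 2 mm calibration and my guess at the finger thickness.
- **Not measured:** I did not re-measure the file, pliers, beeswax and cup. The fingertips never went near them, and the file and wax looked in place in the pictures.

The arm is clear of everything.

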